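Open the carat scale and switch it on

TASK

Get the carat scale on the bench ready to weigh the ring: press the release tab at its front so that the glazed draft cover springs ajar, push the cover fully back until it rests open on its stop, then press the power key (the right-hand one as the robot faces the scale, on the deck in front of the pan) right down and let it come up again. Use the fingertips only: do not lift the scale or shove it out of its place, keep off the weighing pan and the left-hand key, and leave the ring, its dish and the tools round about where they lie.

Things in the scene. Friction and masses are not known exactly. Their poses are not given: they have to be found in the camera images.
- carat_scale: grey die-cast carat scale on rubber feet, loose, about 1.8 kg, 118 (x) x 130 (y) x 54 mm closed. Origin under the middle of its body, on the bench; x points from its front to its hinge at the back, y to its left, z up. The deck is at z = 36 mm. It stands upright with its front towards the robot, turned by up to 0.35 rad.
- weighing_pan: round steel weighing pan, 64 mm across, on the deck under the cover; origin in its centre at deck height, its top 5 mm higher. 16 mm behind the scale's middle. Must not be pressed.
- release_tab (a joint): tilt of the release tab (rad), 0 at rest, 0.34 fully pressed. It is a black ribbed tab 40 mm wide (y) that sticks out 34 mm from the middle of the scale's front face and tips down about a pivot 24 mm behind and 8 mm under point tab_top. It frees the cover's catch at about 0.16 rad (4 mm down at tab_top); fully down is 8 mm at tab_top and takes about 4 N there. Press it right down; it springs back.
- tab_top (a point): point on top of the release tab where a finger presses, 80 mm in front of the scale's middle and 22 mm above the bench at rest; axes as the scale's at rest.
- draft_cover (a joint): opening angle of the draft cover (rad): 0 shut and latched, 1.0 where its spring leaves it ajar once the tab has been pressed (it rises in about 1 s), 1.92 fully back on its stop. The hinge is damped: between 1.0 and about 1.4 it sinks back to 1.0 if let go, past about 1.5 it sinks to the stop by itself and stays there. A push of 1 to 3 N at the front edge moves it.
- cover_front_edge (a point): middle of the lower front edge of the draft cover, a black-framed clear cover 126 mm wide, 114 mm from hinge to front edge, walls 15 mm high. Moves with the cover. Shut, it lies 58 mm in front of the scale's middle and 37 mm above the bench; ajar, about 134 mm above the bench. Under it in the middle hangs a tongue, 14 mm wide and 13 mm long.
- cover_hinge (a point): middle of the cover's hinge pin, 56 mm behind the scale's middle and 40 mm above the bench; the pin runs along the scale's y. The front edge swings up and back about it.
- power_key (a joint): travel of the power key (m): 0 up, 0.004 fully down (about 3.5 N); springs back. Round grey key, 20 mm across with a small round mark, on the front right of the deck; under the cover while that is shut.
- power_key_top (a point): middle of the power key's top, 5 mm above the deck and 41 mm above the bench when up; 38 mm in front of the scale's middle and 42 mm to its right (-y).
- unit_key (a joint): travel of the unit key (m), 0 up to 0.004 down. Like the power key, with a bar mark, 42 mm to the left of the scale's middle (+y). Must not be pressed.
- ring_dish: white ceramic dish, 57 mm across, 14 mm high, origin under its middle; loose, on the left of the scale.
- gold_ring: plain finger ring, 21 mm across, 5 mm high, lying in the dish; origin under its middle; loose.
- tweezers: steel tweezers, 147 x 31 x 9 mm, long axis x, origin under the middle; loose, on the right of the scale.
- felt_block: round dapping block in a brown felt wrap, 74 mm across, 44 mm high, 0.34 kg, origin under its middle; loose, at the back right of the scale.

How it is judged:
On the way, in this order (a step that is already met when the one before it is completed fails the run):
1. the release tab is pressed down far enough to free the catch while the cover is still down (value of joint release_tab above 0.1 rad and value of joint draft_cover below 0.5 rad).
2. the cover has sprung up and stands ajar (value of joint draft_cover between 0.5 and 1.3 rad), for 0.05 s.
3. the cover is pushed fully back onto its stop (value of joint draft_cover above 1.8 rad), for 0.2 s.
4. the power key is pressed right down with the cover open (value of joint power_key above 0.003 m and value of joint draft_cover above 1.8 rad), for 0.05 s.
At the end, for the whole second after the job is handed in: The cover rests open within 0.12 rad of its stop, the power key, the unit key and the tab are up (within 1 mm, 1 mm and 0.06 rad), the scale stands upright and still within 30 mm of where it was, and the ring, dish, tweezers and felt-wrapped block are within 20 mm of where they lay (value of joint draft_cover above 1.8 rad and value of joint each of power_key, unit_key below 0.001 m and value of joint release_tab below 0.06 rad and distance of carat_scale from where it was at the start of the episode below 0.03 m and angle between carat_scale's own z axis and vertical below 0.05 rad and linear speed of carat_scale below 0.02 m/s and distance of each of ring_dish, gold_ring, tweezers, felt_block from where it was at the start of the episode below 0.02 m); the robot touches nothing.
It fails at once if the scale is lifted or tipped (height (world z) of carat_scale above 0.012 m or angle between carat_scale's own z axis and vertical above 0.12 rad).
It fails at once if the scale is shoved more than 40 mm (distance of carat_scale from where it was at the start of the episode above 0.04 m).
It fails at once if the weighing pan is pressed (over 2 N) (contact force between any of the fingers, the arm and weighing_pan above 2 N).
It fails at once if the left-hand key is pressed (value of joint unit_key above 0.002 m).
It fails at once if the ring, the dish or a tool round about is moved or picked up (distance of any of ring_dish, gold_ring, tweezers, felt_block from where it was at the start of the episode above 0.03 m).
It also fails if it takes over 51 s, if anything falls off the work surface, if the arm or the gripper's body presses on something with over 40 N, if the wrist force passes 120 N, or if a joint passes its speed limit or range.

ROBOT

A 6-joint arm with a two-finger parallel gripper is mounted at the origin on a cart in front of the work surface, level with it; the furniture and walls round the work are solid. World frame = base frame: x ahead of the robot, y to its left, z up, the work surface at z = 0. Lengths are in m, angles in rad, forces in N, time in s.
With the tool pointing down it reaches from about 0.25 to 0.85 m from the base axis. Payload 12.5 kg.
Tool frame: the origin (TCP) lies midway between the tips of the shut fingers; the grasp point (between the pads) lies robot.grasp_offset behind it (robot.grasp_offset is the distance from the TCP to the grasp point, in m); z points along the fingers, y is the line along which they close (so a half turn about z gives the same grasp; the last joint's range is limited). The gripper opens to 93 mm and grips with 3 to 60 N. Pads are 15 mm wide; open, the fingers measure 128 mm over their backs; the gripper's body (75 mm by 188 mm) begins 65 mm behind the grasp point.
Start: joints at [-1.386, 0.351, 1.652, -0, 1.139, -0.085], TCP at [0.147, -0.53, 0.219] pointing down, gripper open.
Joint ranges: [-2.75, 2.75], [-0.79, 2.1], [0.01, 2.65], [-1.57, 4.71], [0.07, 3.14], [-2.87, 2.87]. Speed limits (rad/s): [2.22, 2.22, 2.79, 3.14, 3.14, 3.14].

INTERFACE

Orientations are given as a unit quaternion [x, y, z, w].
In Python, from plant import sense, imaging, robot gives the robot as it stands. The module is installed in compiled form; this text tells all that it offers.
- The arm moves only by the tool play_rows, never from a script. Its arguments are lists of equal length, an entry for each row: "slide": the shift along the tool's x, y, z in cm, a list of three; "rot": the turn, a rotation vector about the tool's x, y, z in degrees, a list of three; "fingers": the finger opening in cm, from 0 to 9.3. A call has 1 to 5 rows; each row is the pose to reach, as a shift and turn from the pose commanded when the call began, along the tool's axes at that moment; what a row does not reach only later rows make up. A row lasts 1/8 s, in which the tool goes at most 62.5 mm and 10.7 degrees, less where a joint would pass 70% of its speed; a pose out of reach is approached as far as the arm can. A call with a gripper value outside its range is refused whole. The fingers move at their own pace and stop on an object; "grip_force" is the grip in N (left out, the last holds). Time passes only in rows, so rows that repeat a pose let the fingers close. It gives the time, the measured TCP pose, the force, the opening and the grip force at its end, in the units of the state.
- sense(): the state, without advancing time (a new reading comes with each control period).
- imaging.capture(name): name is "scene" or "side" or "wrist"; returns the picture (384x512x3 uint8, blue, green, red); there is no depth.
- imaging.camera_model(name): a dict with "fx", "fy", "cx", "cy" (pixels), "R" (3x3) and "t" (3): a world point X has camera coordinates R X + t; the wrist camera has in their place "mount" (4x4, takes a point from camera to tool coordinates, whose origin is the TCP and whose axes are the flange's). Camera axes: x right, y down, z forward; pixel columns grow to the right and rows downward; lengths in m; the calibration is good to about 2 mm. A picture is of the moment at which its call begins: read the wrist's pose just before it. camera_model takes no time and is no camera call.
- robot.close_job(): hands the job in; it is judged then, once.
The state is a dict: "t": time; "joints": joint angles; "qd": joint speeds; "joint_efforts": joint torques, N m; "position": TCP position; "eef_rot": TCP orientation; "force": force on the tool from outside, world axes, zero at the start; "wrist_torque": the same for the moment, N m; "gripper_width": finger opening in m; "finger_force": force on a finger pad.
Only numpy, scipy, OpenCV 4.12 (cv2) and the standard library are available. Lean on these libraries where they do the work, as an engineer would, in place of code of your own. Each camera call takes 0.05 s, during which the arm holds its last target. There are 200 camera calls.

## Working session

There is one attempt and no reset: what is moved stays moved. The work goes in short steps, Python scripts to look and compute and a tool call to move; the robot and the scene stay as the last step left them, time stands still between calls to the robot, and variables do not carry over. Pictures are saved under pics/ and viewed, at most 10 in all, crops included, and the job is handed in when it is done.

Besides the shell and the picture viewer there is one more tool, called by a JSON object that holds its "fn" and its "kwargs". play_rows: Moves the arm, as the interface text tells. Its arguments: {"type":"object","properties":{"slide":{"type":"array"},"rot":{"type":"array"},"fingers":{"type":"array"},"grip_force":{"type":"number"}},"required":["slide","rot","fingers"]}

```bash
mkdir -p pics
python3 - <<'E'
from plant import sense, imaging, robot
import cv2, numpy as np
s=sense(); print(s, robot.grasp_offset)
for n in ("scene","side"):
    cv2.imwrite(f"pics/{n}0.png",imaging.capture(n)); m=imaging.camera_model(n); print(n,m)
print(imaging.camera_model("wrist"))
E
```

```text
{'t': 0.0, 'joints': array([-1.38560331e+00,  3.51248064e-01,  1.65243082e+00, -5.21681186e-06,
        1.13908463e+00, -8.46004376e-02]), 'qd': array([ 0.00051415,  0.0006807 ,  0.00185345, -0.00021493, -0.00026268,
        0.00070825]), 'joint_efforts': array([ 5.56104842e-04, -4.97325146e+01, -2.85261476e+01,  6.99422951e-02,
        2.56273389e-02, -8.34222215e-05]), 'position': array([ 0.14655217, -0.52975746,  0.21809239]), 'eef_rot': array([ 9.90914909e-01,  1.34489035e-01, -3.17979131e-05, -5.84568966e-04]), 'force': array([-0.38242579, -0.27474642,  0.04908925]), 'wrist_torque': array([-0.05830947, -0.05731161, -0.01158392]), 'finger_force': 0.0, 'gripper_width': 0.09275345659594657} 0.0188
scene {'fx': 397.25055323548463, 'fy': 397.25055323548463, 'cx': 261.7091987876582, 'cy': 193.74244896936207, 'R': array([[-0.79307961, -0.60911341,  0.00236164],
       [-0.32017853,  0.4135752 , -0.85231524],
       [ 0.51817992, -0.67670999, -0.52302309]]), 't': array([0.45627047, 0.24616697, 0.81674478])}
side {'fx': 495.29373914695987, 'fy': 495.29373914695987, 'cx': 252.22946216223104, 'cy': 186.26438624121835, 'R': array([[-0.98852595, -0.15074161,  0.00966517],
       [-0.10402723,  0.63299811, -0.76713214],
       [ 0.1095207 , -0.75933547, -0.64141629]]), 't': array([0.5806737 , 0.13421797, 1.31889642])}
{'fx': 325.7613128689843, 'fy': 325.7613128689843, 'cx': 249.92353923171714, 'cy': 192.2862531491751, 'mount': array([[ 5.10553313e-04, -9.68654321e-01, -2.48412047e-01,
         6.76091960e-02],
       [ 9.99999287e-01,  2.26297166e-04,  1.17284658e-03,
        -3.91008315e-07],
       [-1.07986797e-03, -2.48412469e-01,  9.68653746e-01,
        -1.66329791e-01],
       [ 0.00000000e+00,  0.00000000e+00,  0.00000000e+00,
         1.00000000e+00]])}
```

View pics/scene0.png

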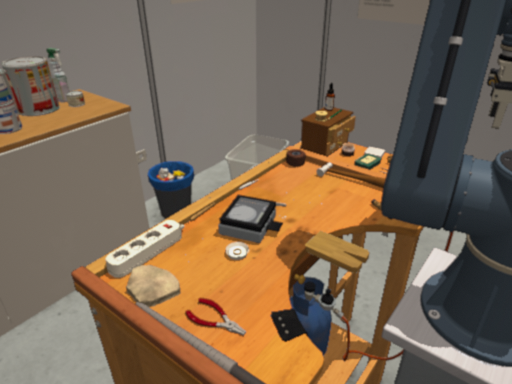

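View pics/side0.png

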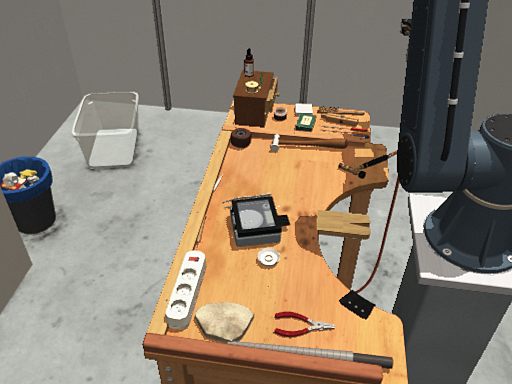

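Run:
```python
import cv2, numpy as np
a=cv2.imread("pics/scene0.png")[180:270,210:300]; b=cv2.imread("pics/side0.png")[180:270,215:305]
r=lambda i:cv2.resize(i,None,fx=4.4,fy=4.4,interpolation=cv2.INTER_CUBIC)
c=np.hstack([r(a),r(b)])
cv2.imwrite("pics/crop.png",c);print(c.shape)
```

```text
(396, 792, 3)
```

View pics/crop.png

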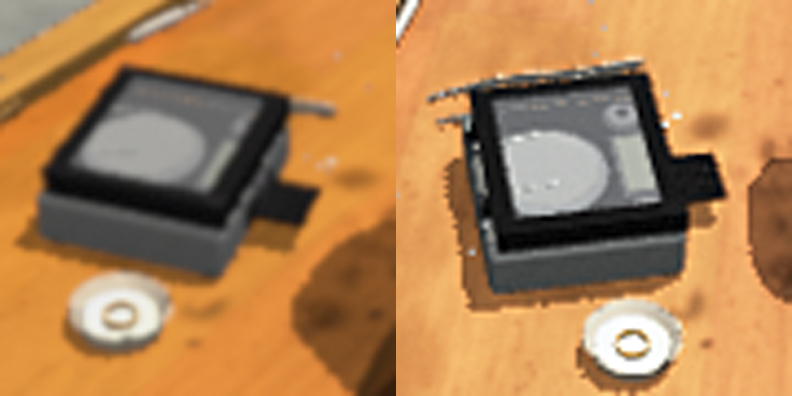

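```bash
cat > h.py <<'E'
import numpy as np
from plant import sense, imaging, robot
from scipy.spatial.transform import Rotation as Ro
def proj(n,X):
    m=imaging.camera_model(n); c=X@m["R"].T+m["t"]
    return np.c_[m["fx"]*c[:,0]/c[:,2]+m["cx"], m["fy"]*c[:,1]/c[:,2]+m["cy"]]
def ray(n,uv,z):
    m=imaging.camera_model(n); d=m["R"].T@np.array([(uv[0]-m["cx"])/m["fx"],(uv[1]-m["cy"])/m["fy"],1]); o=-m["R"].T@m["t"]
    return o+d*(z-o[2])/d[2]
def loc(p,L): # scale pose -> world
    L=np.atleast_2d(L); c,s=np.cos(p[2]),np.sin(p[2])
    return np.c_[p[0]+c*L[:,0]-s*L[:,1],p[1]+s*L[:,0]+c*L[:,1],L[:,2]]
E
cat > fit.py <<'E'
from h import *
from scipy.optimize import least_squares
M=[[57,63,54],[57,-63,54],[-58,-63,54],[-58,63,54],[-93,-20,21],[-93,20,21],[59,65,3],[-59,65,3]]
M=np.array(M)/1000
SC=np.array([[47,168],[125,67],[288,98],[225,208],[320,188],[303,222],[40,237],[222,277]])/4.4+[210,180]
SI=np.array([[101,242],[77,88],[249,72],[291,230],[314,153],[329,198],[99,290],[287,275]])/4.4+[215,180]
f=lambda p:np.r_[(proj("scene",loc(p,M))-SC).ravel(),(proj("side",loc(p,M))-SI).ravel()]
p0=np.r_[ray("side",(255,215),.04)[:2],0]
r=least_squares(f,p0,loss="soft_l1"); print(r.x); print(f(r.x).reshape(2,-1,2).round(1))
np.save("pose.npy",r.x)
print("tab",loc(r.x,[-.08,0,.022]),"key",loc(r.x,[-.038,-.042,.041]),"hinge",loc(r.x,[.056,0,.04]))
print("dish",ray("side",((632-396)/4.4+215,345/4.4+180),.005),ray("scene",(120/4.4+210,315/4.4+180),.005))
print("tweez",ray("side",((430-396)/4.4+215,98/4.4+180),.005),ray("side",((640-396)/4.4+215,66/4.4+180),.005),ray("scene",(333/4.4+210,110/4.4+180),.005))
print("felt",ray("side",(240,138),.03),ray("scene",(295,158),.03))
E
python3 fit.py
```

```text
[0.572306   0.06136693 0.30679977]
[[[-2.2  0.3]
  [-0.6 -1.1]
  [ 1.4 -0.5]
  [-0.2  0.5]
  [ 1.4  0.3]
  [ 0.7  1.1]
  [-0.6  0.9]
  [ 0.6  1.7]]

 [[-1.8 -2.1]
  [-2.4  0.1]
  [ 0.3 -0.3]
  [-0.1 -4. ]
  [ 0.6 -0.5]
  [ 0.4 -0.6]
  [-1.8  1.6]
  [ 0.4  0.2]]]
tab [[0.49604161 0.03720618 0.022     ]] key [[0.54876481 0.00985177 0.041     ]] hinge [[0.62569108 0.07827946 0.04      ]]
dish [0.52033127 0.16634    0.005     ] [0.52463334 0.16444264 0.005     ]
tweez [ 0.6757738  -0.02306634  0.005     ] [ 0.54574737 -0.07634764  0.005     ] [ 0.54942541 -0.08053517  0.005     ]
felt [ 0.67562565 -0.31265811  0.03      ] [ 0.67006775 -0.31010733  0.03      ]
```

The side and scene pictures agree: the scale is at about (0.572, 0.061) with yaw 0.31, its tab is towards the robot, the dish is on the left and the tweezers on the right. Next I'll move to a viewing pose in front of it.

{"fn": "play_rows", "kwargs": {"slide": [[4.3,-4.2,0],[8.6,-8.4,0],[12.9,-12.6,0],[17.2,-16.8,0],[21.5,-21,0]], "rot": [[0,0,0],[0,0,0],[0,0,0],[0,0,0],[0,0,0]], "fingers": [0,0,0,0,0]}}

```text
t: 0.72
position: [0.2984, -0.2686, 0.2186]
eef_rot: [0.991, 0.134, 0.0, 0.0]
force: [0.6, 0.4, -0.0]
gripper_width: 0.0478
finger_force: 0.0
```

{"fn": "play_rows", "kwargs": {"slide": [[4.3,-4.2,0],[8.6,-8.4,0],[12.9,-12.6,0],[17.2,-16.8,0],[21.5,-21,0]], "rot": [[0,0,0],[0,0,0],[0,0,0],[0,0,0],[0,0,0]], "fingers": [0,0,0,0,0]}}

```text
t: 1.35
position: [0.4498, -0.0087, 0.2186]
eef_rot: [0.991, 0.135, 0.0, 0.0]
force: [1.1, -1.6, 0.2]
gripper_width: 0.001
finger_force: 0.0
```

{"fn": "play_rows", "kwargs": {"slide": [[2.7,-3.2,0],[2.7,-3.2,0],[2.7,-3.2,0]], "rot": [[0,0,0],[0,0,0],[0,0,0]], "fingers": [0,0,0]}}

```text
t: 1.72
position: [0.4662, 0.027, 0.2184]
eef_rot: [0.991, 0.135, -0.0, 0.0]
force: [-0.3, 0.1, 0.9]
gripper_width: 0.0007
finger_force: 0.0
```

Run:
```python
from h import *
import cv2,json
s=sense(); im=imaging.capture("wrist")
np.savez("w1.npz",p=s["position"],q=s["eef_rot"]); print(s["t"],s["position"],s["eef_rot"],s["force"])
cv2.imwrite("pics/w1.png",cv2.resize(im,(800,600),interpolation=cv2.INTER_CUBIC))
```

```text
1.725 [0.46616224 0.02701299 0.21835469] [ 9.90893852e-01  1.34644720e-01 -4.15201853e-04  2.82048635e-05] [-0.34767206  0.08457004  0.86343721]
```

View pics/w1.png

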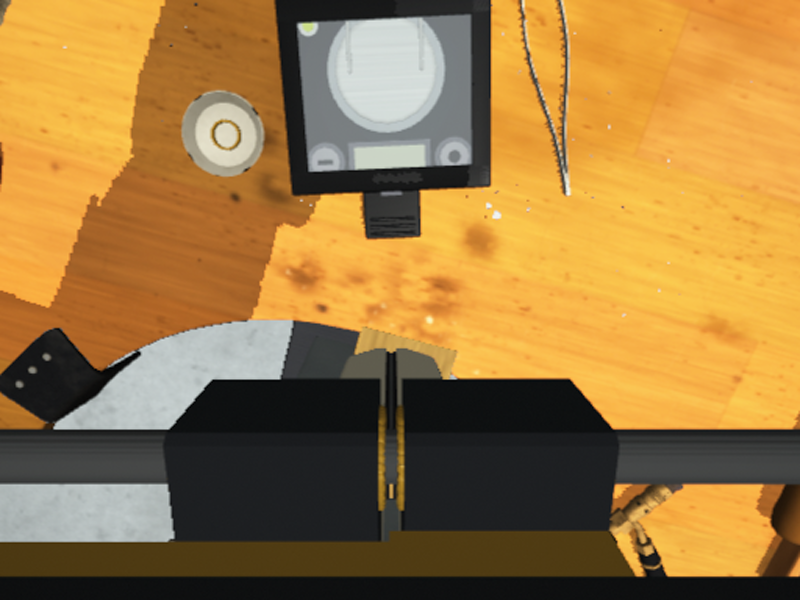

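The wrist picture shows the power key at (455,153), the unit key at (325,158), the tab's front corners at (368,238) and (420,236), the cover's front corners at (293,194) and (490,186), and the pan centre at (386,71).

```bash
cat > fit2.py <<'E'
from h import *
from scipy.optimize import least_squares
w=np.load("w1.npz"); m=imaging.camera_model("wrist"); T=np.eye(4); T[:3,:3]=Ro.from_quat(w["q"]).as_matrix(); T[:3,3]=w["p"]
C=np.linalg.inv(T@m["mount"])
def pw(X):
    c=X@C[:3,:3].T+C[:3,3]; return np.c_[m["fx"]*c[:,0]/c[:,2]+m["cx"],m["fy"]*c[:,1]/c[:,2]+m["cy"]]
L=np.array([[-38,-42,41],[-38,42,41],[-93,20,21],[-93,-20,21],[-58,63,37],[-58,-63,37],[16,0,41]])/1e3
U=np.array([[455,153],[325,158],[368,238],[420,236],[293,194],[490,186],[386,71]])/1.5625
f=lambda p:(pw(loc(p,L))-U).ravel()
r=least_squares(f,np.load("pose.npy"),loss="soft_l1"); p=r.x; print(p,np.load("pose.npy")); print(f(p).reshape(-1,2).round(1))
np.save("pose2.npy",p)
print("tab",loc(p,[-.085,0,.022]),"key",loc(p,[-.038,-.042,.041]))
E
python3 fit2.py
```

```text
[0.57498015 0.05885564 0.31401699] [0.572306   0.06136693 0.30679977]
[[-0.2  0.9]
 [ 0.3  1.4]
 [-1.7  0.6]
 [ 0.8  0.3]
 [ 2.7 -0.8]
 [-2.7 -1.1]
 [ 0.1 -2.3]]
tab [[0.49413661 0.0326007  0.022     ]] key [[0.55181136 0.00717191 0.041     ]]
```

{"fn": "play_rows", "kwargs": {"slide": [[1.5,0,5],[3.3,0.1,10],[3.3,0.1,14],[3.3,0.1,17],[3.3,0.1,17]], "rot": [[0,7.5,-2.5],[0,15,-2.5],[0,15,-2.5],[0,15,-2.5],[0,15,-2.5]], "fingers": [0,0,0,0,0]}}

```text
t: 2.4
position: [0.4973, 0.0343, 0.0473]
eef_rot: [0.98, 0.154, 0.128, -0.018]
force: [0.5, -0.3, 0.2]
gripper_width: 0.0001
finger_force: 0.0
```

Run:
```python
from h import *
import cv2
s=sense(); im=imaging.capture("side"); print(s["t"],s["position"],Ro.from_quat(s["eef_rot"]).as_matrix().round(3),s["force"])
b=imaging.capture("scene")
f=lambda i,x,y:cv2.resize(i[y:y+130,x:x+130],(400,400),interpolation=cv2.INTER_CUBIC)
cv2.imwrite("pics/s2.png",np.hstack([f(im,205,150),f(b,200,160)]))
```

```text
2.4 [0.49730313 0.03426413 0.04728144] [[ 0.92   0.306  0.244]
 [ 0.297 -0.952  0.074]
 [ 0.255  0.004 -0.967]] [ 0.49308365 -0.32913169  0.21950636]
```

View pics/s2.png

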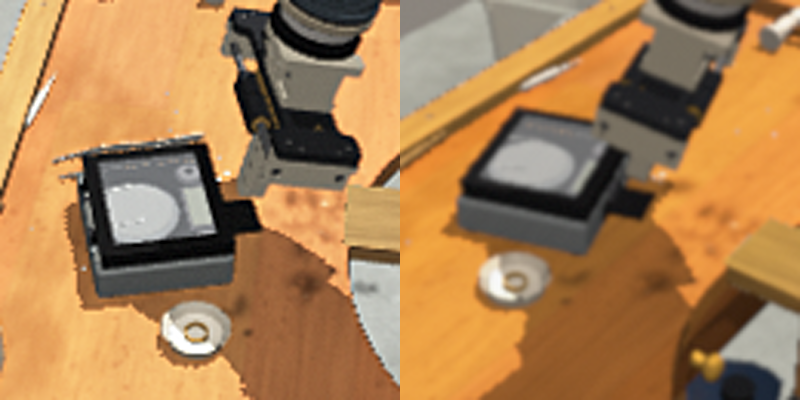

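The fingertips hang over the tab, clear of the cover. Now I press.

{"fn": "play_rows", "kwargs": {"slide": [[-0.5,0,1.9],[-0.65,0,2.5],[-0.75,0,2.9],[-0.9,0,3.3]], "rot": [[0,0,0],[0,0,0],[0,0,0],[0,0,0]], "fingers": [0,0,0,0]}}

```text
t: 3.0
position: [0.4989, 0.0349, 0.015]
eef_rot: [0.979, 0.155, 0.13, -0.017]
force: [-2.7, -1.4, 5.9]
gripper_width: 0.0005
finger_force: 3.6
```

{"fn": "play_rows", "kwargs": {"slide": [[-0.05,0,0.2],[0,0,-2],[-2,0,-6],[-4,0,-10],[-4,0,-10]], "rot": [[0,0,0],[0,0,0],[0,0,0],[0,-7.5,0],[0,-15,0]], "fingers": [0,0,0,0,0]}}

```text
t: 3.62
position: [0.4371, 0.0146, 0.1037]
eef_rot: [0.988, 0.155, 0.001, 0.004]
force: [0.2, 0.1, -1.3]
gripper_width: 0.0008
finger_force: 0.0
```

Run:
```python
from h import *
import cv2
for k in range(6): im=imaging.capture("side")
s=sense(); print(s["t"],s["position"],Ro.from_quat(s["eef_rot"]).as_matrix().round(3),s["force"])
b=imaging.capture("scene")
f=lambda i,x,y:cv2.resize(i[y:y+130,x:x+130],(400,400),interpolation=cv2.INTER_CUBIC)
cv2.imwrite("pics/s3.png",np.hstack([f(im,205,150),f(b,200,160)]))
```

```text
3.925 [0.43630852 0.01572485 0.10003797] [[ 0.951  0.308  0.002]
 [ 0.308 -0.951 -0.004]
 [ 0.     0.005 -1.   ]] [-0.20965127 -0.22190678  0.0308047 ]
```

View pics/s3.png

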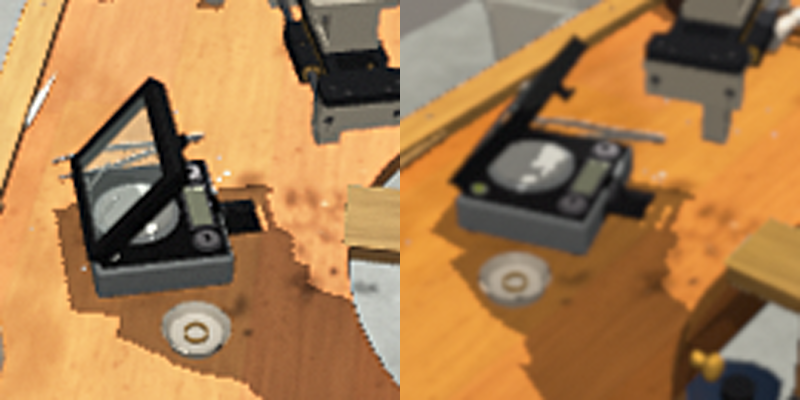

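The cover stands ajar. I'll push its front edge from the front, 35 mm right of the middle to miss the tongue.

{"fn": "play_rows", "kwargs": {"slide": [[3,2,-1.5],[7,3.5,-1.5],[11,3.5,-1.5],[12,3.5,-1.5],[13,3.5,-1.5]], "rot": [[0,0,0],[0,0,0],[0,0,0],[0,0,0],[0,0,0]], "fingers": [0,0,0,0,0]}}

```text
t: 4.6
position: [0.5708, 0.0224, 0.1153]
eef_rot: [0.988, 0.156, -0.0, 0.003]
force: [-1.3, -0.2, 0.7]
gripper_width: 0.0006
finger_force: 0.5
```

{"fn": "play_rows", "kwargs": {"slide": [[1,0,0],[2,0,0],[3,0,0],[4,0,0],[5,0,0]], "rot": [[0,0,0],[0,0,0],[0,0,0],[0,0,0],[0,0,0]], "fingers": [0,0,0,0,0]}}

```text
t: 5.22
position: [0.6197, 0.038, 0.1158]
eef_rot: [0.988, 0.156, 0.0, 0.003]
force: [-0.4, -0.1, -0.2]
gripper_width: 0.0002
finger_force: 0.1
```

{"fn": "play_rows", "kwargs": {"slide": [[0.8,0,0],[1.6,0,0],[2.4,0,0],[3.2,0,0],[3.4,0,0]], "rot": [[0,0,0],[0,0,0],[0,0,0],[0,0,0],[0,0,0]], "fingers": [0,0,0,0,0]}}

```text
t: 5.85
position: [0.6518, 0.0484, 0.1157]
eef_rot: [0.988, 0.156, 0.0, 0.003]
force: [-0.3, 0.5, 0.2]
gripper_width: 0.0002
finger_force: 0.0
```

{"fn": "play_rows", "kwargs": {"slide": [[-4,0,0],[-9,0,0],[-14,0,0],[-19,0,0],[-19,0,0]], "rot": [[0,0,0],[0,0,0],[0,0,0],[0,0,0],[0,0,0]], "fingers": [0,0,0,0,0]}}

```text
t: 6.48
position: [0.468, -0.0108, 0.1159]
eef_rot: [0.988, 0.155, -0.0, 0.003]
force: [0.9, 0.8, 0.7]
gripper_width: 0.0007
finger_force: 0.0
```

Run:
```python
from h import *
import cv2
for k in range(8): im=imaging.capture("side")
s=sense(); p=s["position"]; w=imaging.capture("wrist")
np.savez("w1.npz",p=p,q=s["eef_rot"]); print(s["t"],p,s["force"])
cv2.imwrite("pics/w4.png",w)
f=lambda i:cv2.resize(i,(400,400),interpolation=cv2.INTER_CUBIC)
cv2.imwrite("pics/s4.png",np.hstack([f(im[150:280,205:335]),cv2.resize(w[:,150:400],(391,600))[:400]]))
```

```text
6.875 [ 0.47110355 -0.01005899  0.1157116 ] [ 0.04304025 -0.42386439  0.19600247]
```

View pics/s4.png

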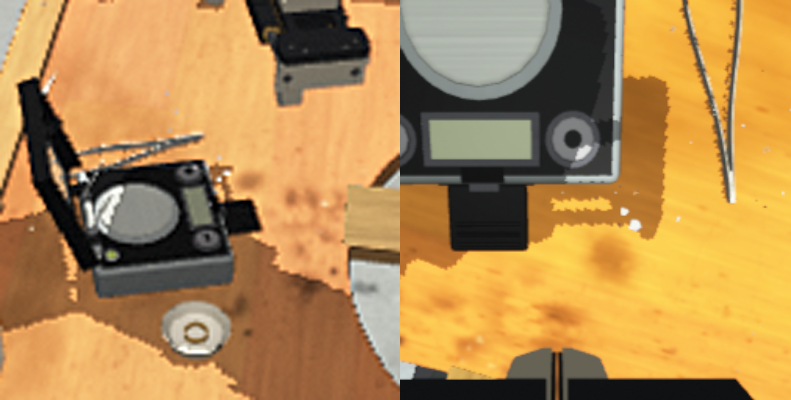

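The cover leans fully back on its stop. The power key sits at crop pixel (571,138), so I'll locate it from that.

Run:
```python
from h import *
w=np.load("w1.npz"); m=imaging.camera_model("wrist"); R=Ro.from_quat(w["q"]).as_matrix()
def at(u,v,z):
    d=R@m["mount"][:3,:3]@[(u-m["cx"])/m["fx"],(v-m["cy"])/m["fy"],1]; o=w["p"]+R@m["mount"][:3,3]
    return o+d*(z-o[2])/d[2]
k=at(150+171/1.564,138/1.5625,.041); fit=loc(np.load("pose2.npy"),[-.038,-.042,.041])[0]
print(k,fit,loc(np.load("pose.npy"),[-.038,-.042,.041]))
print("tool delta cm",100*R.T@(k-w["p"]),100*R.T@(fit-w["p"]), R.round(3)[:,0])
```

```text
[0.55094235 0.00815336 0.041     ] [0.55181136 0.00717191 0.041     ] [[0.54876481 0.00985177 0.041     ]]
tool delta cm [8.15744464 0.68615461 7.47413865] [8.20986464 0.80630365 7.47480862] [ 0.951  0.308 -0.   ]
```

{"fn": "play_rows", "kwargs": {"slide": [[4,0.4,0],[8.1,0.9,0],[8.1,0.9,4],[8.1,0.9,6.4],[8.1,0.9,6.4]], "rot": [[0,0,0],[0,0,0],[0,0,0],[0,0,0],[0,0,0]], "fingers": [0,0,0,0,0]}}

```text
t: 7.55
position: [0.5496, 0.006, 0.0504]
eef_rot: [0.988, 0.156, -0.001, 0.002]
force: [-0.2, -0.2, 1.2]
gripper_width: 0.0006
finger_force: 0.0
```

{"fn": "play_rows", "kwargs": {"slide": [[0,0,0.7],[0,0,1.1],[0,0,1.3],[0,0,1.4],[0,0,1.4]], "rot": [[0,0,0],[0,0,0],[0,0,0],[0,0,0],[0,0,0]], "fingers": [0,0,0,0,0]}}

```text
t: 8.18
position: [0.551, 0.0057, 0.0383]
eef_rot: [0.988, 0.156, 0.001, 0.003]
force: [0.0, -0.4, 2.4]
gripper_width: 0.0008
finger_force: 1.4
```

{"fn": "play_rows", "kwargs": {"slide": [[0,0,0.1],[0,0,0.15],[0,0,0.15]], "rot": [[0,0,0],[0,0,0],[0,0,0]], "fingers": [0,0,0]}}

```text
t: 8.55
position: [0.551, 0.0057, 0.0371]
eef_rot: [0.988, 0.156, 0.001, 0.003]
force: [-0.4, 0.3, 8.8]
gripper_width: 0.0002
finger_force: 4.8
```

{"fn": "play_rows", "kwargs": {"slide": [[0,0,0.05],[0,0,0.05]], "rot": [[0,0,0],[0,0,0]], "fingers": [0,0]}}

```text
t: 8.8
position: [0.5511, 0.0057, 0.037]
eef_rot: [0.988, 0.156, 0.001, 0.003]
force: [-2.7, 0.1, 14.7]
gripper_width: 0.0002
finger_force: 7.3
```

The key is at the bottom: the force rose to 14.7 N and the height stopped changing. I'll lift and retreat.

{"fn": "play_rows", "kwargs": {"slide": [[0,0,-2],[0,0,-5],[-3,0,-9],[-8,0,-11],[-12,0,-11]], "rot": [[0,0,0],[0,0,0],[0,0,0],[0,0,0],[0,0,0]], "fingers": [0,0,0,0,0]}}

```text
t: 9.43
position: [0.435, -0.031, 0.1469]
eef_rot: [0.988, 0.156, 0.001, 0.003]
force: [-0.3, 0.3, -0.3]
gripper_width: 0.0006
finger_force: 0.0
```

Run:
```python
from h import *
import cv2
for k in range(3): im=imaging.capture("side")
s=sense(); w=imaging.capture("wrist"); print(s["t"],s["position"],s["force"])
cv2.imwrite("pics/s5.png",np.hstack([cv2.resize(im[150:280,205:335],(400,400),interpolation=cv2.INTER_CUBIC),cv2.resize(w[:,130:380],(391,600))[:400]]))
```

```text
9.575 [ 0.43510202 -0.03092596  0.14606213] [0.35613687 0.42114215 0.07651612]
```

View pics/s5.png

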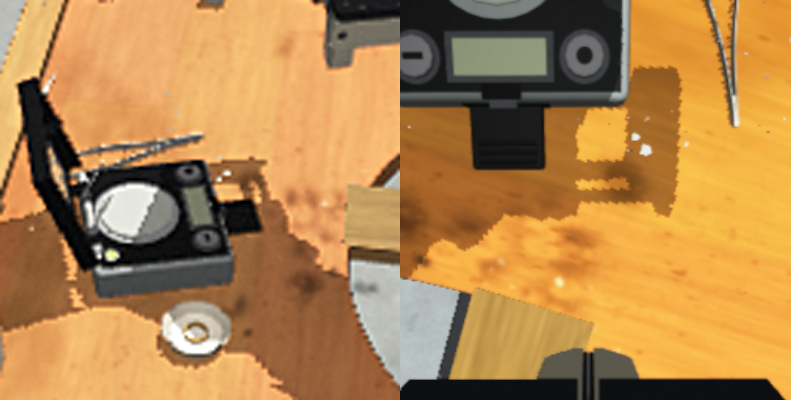

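The cover is open, both keys and the tab are up, and the scale and the items around it are where they were. Handing in.

```bash
python3 -c "
from plant import robot
print(robot.close_job())"
```

```text
the job is handed in; nothing more can be done
None
```

I handed the job in after about 10 s of robot time: the release tab was pressed, the cover pushed back onto its stop, and the power key pressed right down and let up, with nothing else visibly moved; the hand-in returned no verdict.

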